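# Hang up the gate and feed three caps into the bores of a loading block

## Task

Pull the gate plate up out of the wooden loading block and hang it by its window on the slanted peg of the stand. Then, one cap at a time and without ever lifting them, slide the three metal caps along their grooves so that each drops into the bore at the end of its groove and sits flat on the bottom. Leave the gate hanging and do not disturb the other things on the bench.

Things in the scene. Friction and masses are not known exactly. Their poses are not given: they have to be found in the camera images.
- block: Loading block: fixed wood, 240 (x) x 190 (y) x 40 mm tall. Origin under its centre, on the bench; x runs along the grooves, away from the robot (within 0.25 rad of the robot's x), z up. On its flat top (deck) three grooves 44 mm wide at y = +56, 0, -56 mm lie between rails 6 mm tall, 12 mm wide, open above and at the robot's end. Each ends in a round bore at x = 70 mm.
- gate: Gate: loose aluminium plate 8 mm thick (x), about 170 g, standing upright on the deck across all grooves, blocking them. Origin: middle of its lower edge; y along the plate, z up. Bar 172 mm wide, z 0 to 34 mm; above it a window, z 34 to 68 mm, 30 mm wide, framed 50 mm wide; on top a grip tab 32 mm wide, z 80 to 129 mm. It comes out straight up.
- gate_eye (a point): Centre of the gate's window (the hanging hole), 51 mm above the gate's origin. Window 30 mm wide, 34 mm high, through the 8 mm thickness.
- gate_tab (a point): Middle of the gate's grip tab, 110 mm above the gate's origin, 19 mm below its top edge; pinch it across its 8 mm thickness.
- slot (a point): Where the gate stands at first: at the block's x = 10 mm, y = 0, on the deck (40 mm above the bench). The rails, x = -120 to 53 mm, have an 11 mm gap here; at both ends of the gate the gap has guide posts 34 mm tall above the deck.
- stand: Fixed stand, left or right of the block, turned up to 0.3 rad: steel foot 100 x 120 x 12 mm, upright wooden post 20 (x) x 30 (y) mm, top 162 mm above the bench. Origin on the bench. The post's front face is at x = +10 mm and faces the stand's -x, towards the robot; the slanted peg starts on it, 150 mm up.
- peg: Slanted round steel peg on the stand, 8 mm thick, 55 mm long. Origin: its root on the post's front face, 150 mm above the bench; z is the peg's axis, pointing outwards (to the stand's -x) and 40 degrees up from level; y is the stand's y (level).
- peg_tip (a point): Free upper end of the peg, 55 mm from the root.
- cap0: Aluminium cap of the left (+y) groove: loose plain cylinder 40 mm across, 16 mm tall, about 50 g (mass varies), standing in its groove on the robot's side of the gate. Pushed only partly over its bore it leans on the bore's near edge; pushed on, it falls in. Origin: centre of its underside, z up.
- cap1: Aluminium cap of the middle groove: loose plain cylinder 40 mm across, 16 mm tall, about 50 g (mass varies), standing in its groove on the robot's side of the gate. Pushed only partly over its bore it leans on the bore's near edge; pushed on, it falls in. Origin: centre of its underside, z up.
- cap2: Aluminium cap of the right (-y) groove: loose plain cylinder 40 mm across, 16 mm tall, about 50 g (mass varies), standing in its groove on the robot's side of the gate. Pushed only partly over its bore it leans on the bore's near edge; pushed on, it falls in. Origin: centre of its underside, z up.
- pocket0 (a point): Centre of the mouth of the left (+y) bore, level with the deck (40 mm above the bench); the bore is 46 mm across and 10 mm deep, so a seated cap stands 6 mm proud with its underside 30 mm above the bench.
- pocket1 (a point): Centre of the mouth of the middle bore, level with the deck (40 mm above the bench); the bore is 46 mm across and 10 mm deep, so a seated cap stands 6 mm proud with its underside 30 mm above the bench.
- pocket2 (a point): Centre of the mouth of the right (-y) bore, level with the deck (40 mm above the bench); the bore is 46 mm across and 10 mm deep, so a seated cap stands 6 mm proud with its underside 30 mm above the bench.
- cup: Bystander, leave alone: open aluminium cup, 64 mm across, 35 mm tall.
- jar: Bystander, leave alone: amber glass jar, 52 mm across, 65 mm tall.
- brush: Bystander, leave alone: brush, 170 mm long, lying down.
- driver: Bystander, leave alone: screwdriver, 160 mm long, lying down.
- collar: Bystander, leave alone: steel ring, 40 mm across, 12 mm tall, lying flat.
- weight: Bystander, leave alone: brass cylinder, 36 mm across, 30 mm tall.
- rack: Bystander, fixed: wooden rack 100 x 120 mm full of thin steel tubes, 54 mm tall; it stands on the other side of the block from the stand. Origin under its centre.
Not all that is in view belongs to the job. Leave any pink look-alike of the cap0 alone.

How it is judged:
On the way, in this order (a step that is already met when the one before it is completed fails the run):
1. the gate hangs on the slanted peg by its window, let go and at rest (z of gate_eye in the frame of peg between -0.012 and 0.052 m and x of gate_eye in the frame of peg between -0.02 and 0.02 m and y of gate_eye in the frame of peg between -0.015 and 0.015 m and contact force between gate and the fingers below 0.1 N and linear speed of gate below 0.05 m/s and height (world z) of gate above 0.05 m), for 0.3 s.
2. a first cap sits in its bore (((z of cap0 in the frame of block below 0.033 m and horizontal distance between cap0 and pocket0 below 0.006 m and angle between cap0's own z axis and vertical below 0.1 rad) or (z of cap1 in the frame of block below 0.033 m and horizontal distance between cap1 and pocket1 below 0.006 m and angle between cap1's own z axis and vertical below 0.1 rad) or (z of cap2 in the frame of block below 0.033 m and horizontal distance between cap2 and pocket2 below 0.006 m and angle between cap2's own z axis and vertical below 0.1 rad))), for 0.2 s.
3. a second cap sits in its bore ((((z of cap0 in the frame of block below 0.033 m and horizontal distance between cap0 and pocket0 below 0.006 m and angle between cap0's own z axis and vertical below 0.1 rad) and (z of cap1 in the frame of block below 0.033 m and horizontal distance between cap1 and pocket1 below 0.006 m and angle between cap1's own z axis and vertical below 0.1 rad)) or ((z of cap0 in the frame of block below 0.033 m and horizontal distance between cap0 and pocket0 below 0.006 m and angle between cap0's own z axis and vertical below 0.1 rad) and (z of cap2 in the frame of block below 0.033 m and horizontal distance between cap2 and pocket2 below 0.006 m and angle between cap2's own z axis and vertical below 0.1 rad)) or ((z of cap1 in the frame of block below 0.033 m and horizontal distance between cap1 and pocket1 below 0.006 m and angle between cap1's own z axis and vertical below 0.1 rad) and (z of cap2 in the frame of block below 0.033 m and horizontal distance between cap2 and pocket2 below 0.006 m and angle between cap2's own z axis and vertical below 0.1 rad)))), for 0.2 s.
4. the third cap sits in its bore (z of each of cap0, cap1, cap2 in the frame of block below 0.033 m and horizontal distance between cap0 and pocket0 below 0.006 m and angle between each of cap0, cap1, cap2's own z axis and vertical below 0.1 rad and horizontal distance between cap1 and pocket1 below 0.006 m and horizontal distance between cap2 and pocket2 below 0.006 m), for 0.2 s.
At the end, for the whole second after the job is handed in: The gate hangs at rest by its window on the slanted peg (window centre within 20 mm of the peg's axis up or down, 15 mm sideways), and each cap rests flat (0.1 rad) at the bottom of its own groove's bore, underside under 33 mm above the bench, within 6 mm of the bore's centre (all of step 1 and all of step 4 and linear speed of each of cap0, cap1, cap2 below 0.02 m/s); the robot touches nothing.
It fails at once if a cap is lifted more than 15 mm off the deck (z of any of cap0, cap1, cap2 in the frame of block above 0.055 m).
It fails at once if a bystander is moved more than 30 mm (distance of any of cup, jar, brush, driver, collar, weight from where it was at the start of the episode above 0.03 m).
It also fails if it takes over 72 s, if anything falls off the work surface, if the arm or the gripper's body presses on something with over 40 N, if the wrist force passes 120 N, or if a joint passes its speed limit or range.

## Robot

A 6-joint arm with a two-finger parallel gripper is mounted at the origin on the work surface. World frame = base frame: x ahead of the robot, y to its left, z up, the work surface at z = 0. Lengths are in m, angles in rad, forces in N, time in s.
With the tool pointing down it reaches from about 0.25 to 0.725 m from the base axis. Payload 9.7 kg.
Tool frame: the origin (TCP) lies midway between the tips of the shut fingers; the grasp point (between the pads) lies 19 mm behind it; z points along the fingers, y is the line along which they close (so a half turn about z gives the same grasp; the last joint's range is limited). The gripper opens to 85 mm and grips with 20 to 120 N. Pads are 22 mm wide; open, the fingers measure 114 mm over their backs; the gripper's body (76 mm by 85 mm) begins 54 mm behind the grasp point. The pads swing forward as they close: fully open they stand 13 mm farther back than shut.
Start: joints at [1.268, 0.087, 0.176, 1.66, 0, 1.571], TCP at [0.164, 0.525, 0.231] pointing down, gripper open.
Joint ranges: [-3.13, 3.13], [-0.85, 1.81], [-1.15, 1.24], [-2.2, 2.28], [-1.44, 1.52], [-3.14, 3.14]. Speed limits (rad/s): [2.22, 2.22, 2.57, 3.14, 3.14, 3.14].

## Interface

Orientations are given as a rotation vector (axis times angle).
In Python, from cell import status, optics, ctrl gives the robot as it stands. The module is installed in compiled form; this text tells all that it offers.
- The arm moves only by the tool arm_command, never from a script. Its argument "commands" is a list of rows, each a list of 5 numbers: the gripper command: -1 is shut, 1 is fully open, values between are in proportion, then the shift along the world's x, y, z in units of 150 mm (1.0 is 150 mm), then the turn about the world's z in units of 30 degrees (1.0 is 30 degrees). In form: [[claw, x, y, z, yaw], ...]. A call has 1 to 12 rows; each row is the pose to reach, as a shift and turn from the pose commanded when the call began; what a row does not reach only later rows make up. A row lasts 1/8 s, in which the tool goes at most 62.5 mm and 10.7 degrees, less where a joint would pass 70% of its speed; a pose out of reach is approached as far as the arm can. A call with a number of a shift or a turn outside -1 to 1 is refused whole. A call with a gripper value outside its range is refused whole. The fingers move at their own pace and stop on an object; "squeeze" is the grip in N (left out, the last holds). Time passes only in rows, so rows that repeat a pose let the fingers close. It gives the time, the measured TCP pose, the force, the opening and the grip force at its end, in the units of the state.
- status.observe(): the state, without advancing time (a new reading comes with each control period).
- optics.capture(name): name is "scene" or "side" or "wrist"; returns the picture (420x560x3 uint8, red, green, blue); there is no depth.
- optics.calibration(name): a dict with "mtx" (3x3 intrinsics, pixels), "k1" (the pictures are not rectified: a ray, as slopes to the right and down, at radius r is drawn at 1 + k1 r^2 times it, then the intrinsics apply), "R" (3x3) and "t" (3): a world point X has camera coordinates R X + t; the wrist camera has in their place "tool_from_camera" (4x4, takes a point from camera to tool coordinates, whose origin is the TCP and whose axes are the flange's). Camera axes: x right, y down, z forward; pixel columns grow to the right and rows downward; lengths in m; the calibration is good to about 2 mm. A picture is of the moment at which its call begins: read the wrist's pose just before it. calibration takes no time and is no camera call.
- ctrl.job_done(): hands the job in; it is judged then, once.
The state is a dict: "time_s": time; "joints": joint angles; "dq": joint speeds; "effort": joint torques, N m; "tcp_pos": TCP position; "eef_rot": TCP orientation; "ft_force": force on the tool from outside, world axes, zero at the start; "moment": the same for the moment, N m; "grip_width": finger opening in m; "grip_force": force on a finger pad.
Only numpy, scipy, OpenCV 4.12 (cv2) and the standard library are available. Lean on these libraries where they do the work, as an engineer would, in place of code of your own. Each camera call takes 0.05 s, during which the arm holds its last target. There are 200 camera calls.

## Working session

There is one attempt and no reset: what is moved stays moved. The work goes in short steps, Python scripts to look and compute and a tool call to move; the robot and the scene stay as the last step left them, time stands still between calls to the robot, and variables do not carry over. Pictures are saved under pics/ and viewed, at most 10 in all, crops included, and the job is handed in when it is done.

Besides the shell and the picture viewer there is one more tool, called after "Emit:" as name([rows], argument=value, ...), one row to a line, values as JSON. arm_command: Moves the arm, as the interface text tells. Its arguments: {"type":"object","properties":{"commands":{"type":"array","items":{"type":"array","items":{"type":"number"}}},"squeeze":{"type":"number"}},"required":["commands"]}

```bash
mkdir -p pics; cat > h.py <<'E'
import numpy as np, cv2
from scipy.spatial.transform import Rotation as Ro
from cell import status, optics, ctrl
def cam(name, st=None):
    c=optics.calibration(name)
    if name=='wrist':
        T=np.array(c['tool_from_camera']); st=st or status.observe()
        Rw=Ro.from_rotvec(st['eef_rot']).as_matrix()
        M=Rw@T[:3,:3]; o=Rw@T[:3,3]+np.array(st['tcp_pos']); R=M.T; t=-R@o
    else: R=np.array(c['R']); t=np.array(c['t'])
    return np.array(c['mtx']),c['k1'],R,t
def ray(cm,uv):
    K,k1,R,t=cm
    d=np.linalg.inv(K)@np.array([uv[0],uv[1],1.]); d=d[:2]
    s=d.copy()
    for _ in range(20): s=d/(1+k1*(s@s))
    return -R.T@t, R.T@np.array([s[0],s[1],1])
def onz(cm,uv,z):
    o,d=ray(cm,uv); return o+d*(z-o[2])/d[2]
def proj(cm,X):
    K,k1,R,t=cm; p=R@np.array(X)+t; s=p[:2]/p[2]; s=s*(1+k1*(s@s)); return (K@np.array([s[0],s[1],1]))[:2]
def tri(cm1,uv1,cm2,uv2):
    o1,d1=ray(cm1,uv1);o2,d2=ray(cm2,uv2)
    A=np.stack([d1,-d2],1); s=np.linalg.lstsq(A,o2-o1,rcond=None)[0]
    a=o1+d1*s[0];b=o2+d2*s[1]; return (a+b)/2,np.linalg.norm(a-b)
def shot(name,fn=None):
    st=status.observe(); im=optics.capture(name); 
    if fn: cv2.imwrite('pics/'+fn,im[:,:,::-1])
    return im,cam(name,st)
E
python3 - <<'E'
from h import *
a,c=shot('scene','scene0.png'); b,d=shot('side','side0.png')
print(-c[2].T@c[3],-d[2].T@d[3],status.observe())
E
```

```text
[ 0.93734873 -0.34929676  1.12202593] [ 0.03879812 -0.83491807  0.93012081] {'time_s': 0.1, 'joints': array([ 1.26799982e+00,  8.74336577e-02,  1.75203861e-01,  1.65980793e+00,
       -2.56397829e-05,  1.57077578e+00]), 'dq': array([ 0.0028896 , -0.00187654,  0.00160737,  0.00020388,  0.00185403,
       -0.00098755]), 'effort': array([-9.51682637e-05, -5.21562052e+01,  4.65654230e+01,  1.59811793e-02,
       -3.49629113e-05,  3.18547927e-05]), 'tcp_pos': array([0.16394913, 0.52477557, 0.23063338]), 'eef_rot': array([-4.73760263e-01, -3.10550072e+00,  1.93364446e-03]), 'ft_force': array([ 0.09356779,  0.56711402, -0.72399092]), 'moment': array([ 0.01707579,  0.01003367, -0.08198982]), 'grip_force': 0.0, 'grip_width': 0.08565162296301243}
```

View pics/scene0.png

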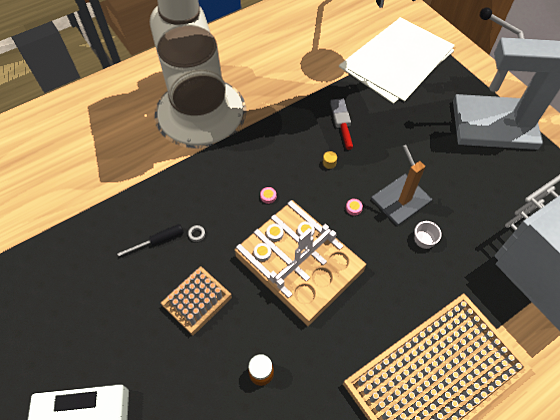

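View pics/side0.png

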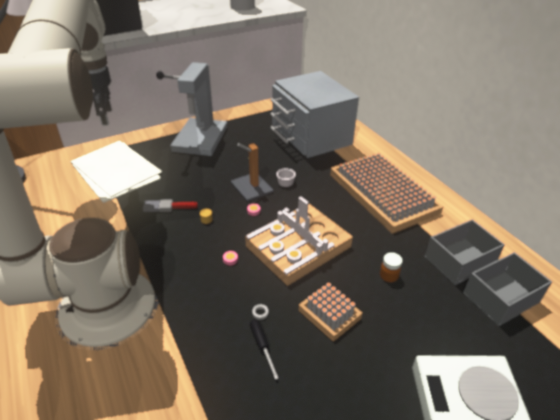

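The scene view shows the block centred near (300,262), its gate tab near (305,240), and caps near (262,250), (275,231) and (305,229). The stand is at (405,190), with its peg tip near (405,147). The pink/orange discs at (268,195) and (354,206) lie on the bench as look-alikes, while the true caps are whitish ones in the grooves. The crop will confirm this.

```bash
python3 - <<'E'
from h import *
a=cv2.imread('pics/scene0.png')[135:325,228:442]
cv2.imwrite('pics/c1.png',cv2.resize(a,None,fx=3,fy=3,interpolation=cv2.INTER_CUBIC))
a=cv2.imread('pics/side0.png')[135:285,225:365]
cv2.imwrite('pics/c2.png',cv2.resize(a,None,fx=4,fy=4,interpolation=cv2.INTER_CUBIC))
E
```

```text
(no output)
```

View pics/c1.png

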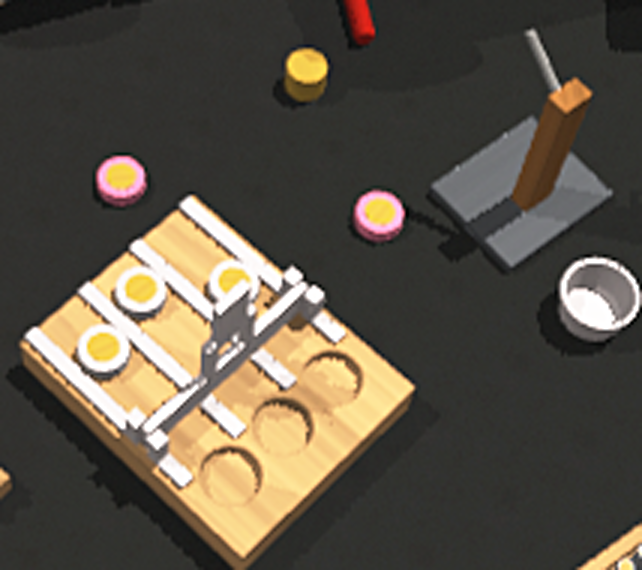

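View pics/c2.png

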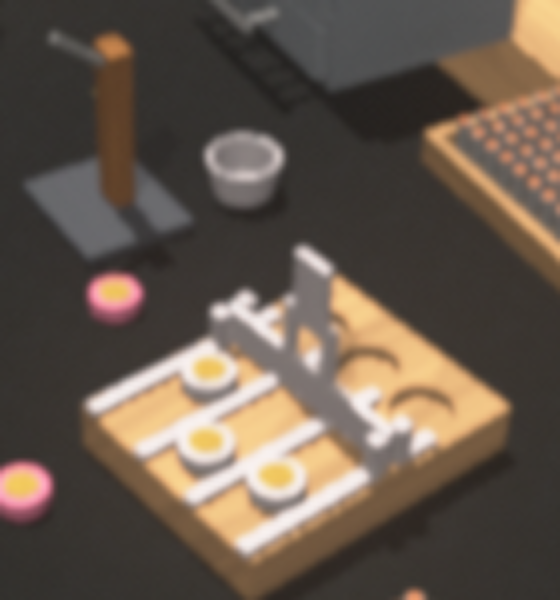

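The crops show white-rimmed caps with yellow tops: cap2 near crop (104,350), cap1 near (141,290) and cap0 near (233,283), each in its groove. The pink ones at (121,180) and (380,215) are outside the block, so they're decoys. The gate crosses from (145,440) to (305,290), with its tab up at (235,300). The peg runs from tip (531,33) to root (557,90).

```bash
python3 - <<'E'
from h import *
S=cam('scene');D=cam('side')
s=lambda p:(p[0]/3+228-.33,p[1]/3+135-.33); d=lambda p:(p[0]/4+225-.4,p[1]/4+135-.4)
P=lambda *a:print(*[np.round(x,4) if not isinstance(x,str) else x for x in a])
cs=[onz(S,s(p),.04) for p in [(22,345),(188,197),(414,388),(240,556)]]
for c in cs:P('cornS',c)
cd=[onz(D,d(p),.04) for p in [(84,412),(255,580),(511,406),(330,275)]]
for c in cd:P('cornD',c)
P('ctr',np.mean(cs,0),np.mean(cd,0))
for n,p in zip('210',[(231,475),(283,429),(332,382)]):P('bore',n,onz(S,s(p),.04))
for n,p,q in zip('210',[(104,347),(141,289),(233,280)],[(277,475),(207,439),(209,369)]):P('cap',n,onz(S,s(p),.056),onz(D,d(q),.056))
P('tip',*tri(S,s((531,32)),D,d((54,38))))
P('root',*tri(S,s((556,89)),D,d((100,62))))
P('posttopcentre',onz(S,s((570,96)),.162),onz(D,d((114,45)),.162))
P('foot S',*[onz(S,s(p),.012) for p in [(432,188),(533,117),(612,191),(512,268)]])
P('foot D',*[onz(D,d(p),.012) for p in [(24,184),(90,255),(190,215)]])
P('tabtop',onz(D,d((315,261)),.169), onz(D,d((298,250)),.169),onz(D,d((332,272)),.169))
P('tabtopS',onz(S,s((216,313)),.169),onz(S,s((249,287)),.169))
for n,p in [('jar',(260,372)),('cup',(427,235)),('weight',(330,158)),('collar',(196,233)),('drv',(150,240)),('rack',(196,300)),('brush',(343,125))]:P(n,onz(S,p,.03))
E
```

```text
cornS [ 0.4445 -0.1493  0.04  ]
cornS [0.4062 0.0332 0.04  ]
cornS [0.6441 0.0798 0.04  ]
cornS [ 0.6766 -0.1072  0.04  ]
cornD [0.4039 0.0308 0.04  ]
cornD [ 0.4357 -0.1629  0.04  ]
cornD [ 0.6777 -0.1045  0.04  ]
cornD [0.6387 0.0829 0.04  ]
ctr [ 0.5428 -0.0359  0.04  ] [ 0.539  -0.0384  0.04  ]
bore 2 [ 0.6226 -0.0769  0.04  ]
bore 1 [ 0.6148 -0.0233  0.04  ]
bore 0 [0.6047 0.0308 0.04  ]
cap 2 [ 0.4884 -0.1014  0.056 ] [ 0.4868 -0.1004  0.056 ]
cap 1 [ 0.4626 -0.0503  0.056 ] [ 0.4611 -0.0481  0.056 ]
cap 0 [0.4964 0.0137 0.056 ] [0.4959 0.0146 0.056 ]
tip [0.5015 0.2831 0.1835] 0.0014
root [0.5395 0.2841 0.1506] 0.0006
posttopcentre [0.5548 0.2815 0.162 ] [0.5527 0.2847 0.162 ]
foot S [0.5008 0.2193 0.012 ] [0.4937 0.3383 0.012 ] [0.5888 0.344  0.012 ] [0.5978 0.2251 0.012 ]
foot D [0.4887 0.338  0.012 ] [0.4976 0.2238 0.012 ] [0.5945 0.2339 0.012 ]
tabtop [ 0.5505 -0.0327  0.169 ] [ 0.5463 -0.0172  0.169 ] [ 0.5546 -0.048   0.169 ]
tabtopS [ 0.5577 -0.0495  0.169 ] [ 0.554  -0.0187  0.169 ]
jar [ 0.7085 -0.2508  0.03  ]
cup [0.6649 0.2532 0.03  ]
weight [0.3528 0.196  0.03  ]
collar [ 0.3502 -0.2013  0.03  ]
drv [ 0.3057 -0.3001  0.03  ]
rack [ 0.497  -0.2835  0.03  ]
brush [0.2841 0.2915 0.03  ]
```

Emit:
arm_command([
  [1,0.3,-0.4,0.2,-0.25],
  [1,0.64,-0.93,0.2,-0.5],
  [1,0.64,-0.93,0.2,-0.5],
  [1,0.64,-0.93,0.2,-0.5],
], squeeze=50)

```text
time_s: 0.6
tcp_pos: [0.2613, 0.3834, 0.2619]
eef_rot: [0.881, 3.015, 0.001]
ft_force: [0.3, 1.1, -0.7]
grip_width: 0.0852
grip_force: 0.0
```

Emit:
arm_command([
  [1,0.3,-0.4,0,-0.25],
  [1,0.64,-0.93,0,-0.5],
  [1,0.64,-0.93,0,-0.5],
  [1,0.64,-0.93,0,-0.5],
])

```text
time_s: 1.1
tcp_pos: [0.357, 0.2447, 0.261]
eef_rot: [-1.266, -2.875, 0.001]
ft_force: [-0.8, 1.2, -0.2]
grip_width: 0.0855
grip_force: 0.0
```

Emit:
arm_command([
  [1,0.3,-0.4,0,-0.25],
  [1,0.64,-0.93,0,-0.5],
  [1,0.64,-0.93,0,-0.5],
  [1,0.64,-0.93,0,-0.5],
])

```text
time_s: 1.6
tcp_pos: [0.453, 0.1058, 0.2604]
eef_rot: [-1.629, -2.685, 0.001]
ft_force: [-0.0, 1.2, 0.7]
grip_width: 0.0855
grip_force: 0.0
```

Emit:
arm_command([
  [1,0.3,-0.4,0,-0.25],
  [1,0.64,-0.93,0,-0.56],
  [1,0.64,-0.93,0,-0.56],
  [1,0.64,-0.93,0,-0.56],
  [1,0.64,-0.93,0,-0.56],
  [1,0.64,-0.93,0,-0.56],
])

```text
time_s: 2.35
tcp_pos: [0.5477, -0.0313, 0.2616]
eef_rot: [1.999, 2.424, 0.001]
ft_force: [-0.7, 0.2, 0.9]
grip_width: 0.0854
grip_force: 0.0
```

```bash
python3 - <<'E'
from h import *
a,c=shot('wrist','w1.png'); st=status.observe(); print(st['time_s'],st['tcp_pos'],st['eef_rot'],st['joints'])
M=Ro.from_rotvec(st['eef_rot']).as_matrix(); print(np.arctan2(M[1,1],M[0,1]))
for p in [(.5555,-.035,.169),(.551,-.0335,.169),(.6148,-.0233,.04)]: print(proj(c,p))
E
```

```text
2.4 [ 0.54768552 -0.03152027  0.26166231] [1.99886448e+00 2.42326466e+00 6.83219935e-04] [-5.75762253e-02  9.70571357e-02  2.46301149e-01  1.71953509e+00
  1.69135127e-04  1.32186239e+00]
0.19135773947456386
[290.65293398 212.86831859]
[284.97066333 209.80298441]
[342.89422512 177.16390172]
```

View pics/w1.png

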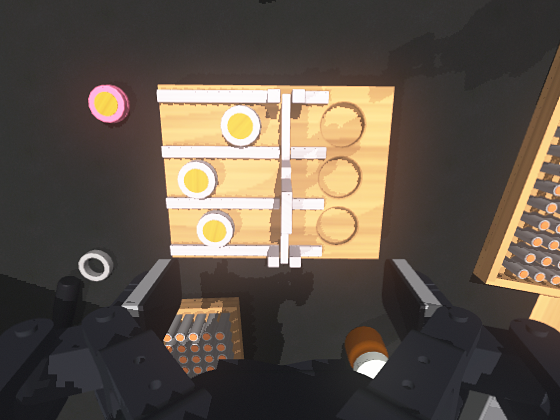

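The wrist view shows the tab edge-on near (287,190), the bores at (342,124), (340,176) and (338,226), and the caps at (240,126), (196,180) and (214,231). The decoy is at (108,104), off the block.

```bash
python3 - <<'E'
from h import *
im=cv2.imread('pics/w1.png'); c=cam('wrist')
g=cv2.GaussianBlur(im,(3,3),0)
B=[onz(c,p,.04) for p in [(342,124),(340,177),(338,226)]]
for b in B: print('bore',b.round(4))
for p in [(240,126),(196,180),(214,231)]: print('cap',onz(c,p,.056).round(4))
v=B[0]-B[2]; print('yaw bores',np.arctan2(-v[0],v[1]))
cr=[onz(c,p,.04) for p in [(158,86),(393,88),(381,259),(171,251)]]
for q in cr: print('corner',q.round(4))
print('ctr',np.mean(cr,0))
# bar top z=.074 ends; posts
for p in [(287,95),(285,262)]: print('bar',onz(c,p,.074).round(4))
cv2.imwrite('pics/w1c.png',cv2.resize(im[80:280,230:360],None,fx=3,fy=3,interpolation=cv2.INTER_CUBIC))
E
```

```text
bore [0.6005 0.0312 0.04  ]
bore [ 0.6117 -0.024   0.04  ]
bore [ 0.6229 -0.0795  0.04  ]
cap [0.4978 0.0102 0.056 ]
cap [ 0.4613 -0.053   0.056 ]
cap [ 0.4875 -0.1057  0.056 ]
yaw bores 0.1993267007479015
corner [0.408  0.0325 0.04  ]
corner [0.643  0.0759 0.04  ]
corner [ 0.6819 -0.1098  0.04  ]
corner [ 0.4397 -0.1462  0.04  ]
ctr [ 0.54316283 -0.03689773  0.04      ]
bar [0.5381 0.0475 0.074 ]
bar [ 0.5688 -0.1189  0.074 ]
```

View pics/w1c.png

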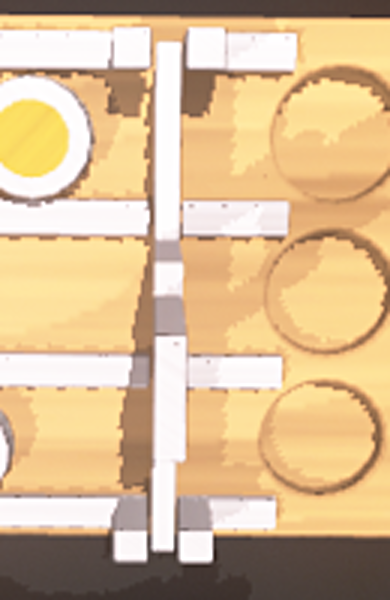

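The crop shows the gate bar straight, from (168,45) to (162,550), inside its guide gaps. The tab and frame are at (168,400), seen from above.

Emit:
arm_command([
  [1,0.033,-0.013,-0.3,0],
  [1,0.033,-0.013,-0.6,0],
  [1,0.033,-0.013,-0.864,0],
  [1,0.033,-0.013,-0.864,0],
  [-1,0.033,-0.013,-0.864,0],
  [-1,0.033,-0.013,-0.864,0],
  [-1,0.033,-0.013,-0.864,0],
  [-1,0.033,-0.013,-0.864,0],
  [-1,0.033,-0.013,-0.864,0],
  [-1,0.033,-0.013,-0.864,0],
])

```text
time_s: 3.65
tcp_pos: [0.5531, -0.035, 0.1322]
eef_rot: [2.001, 2.421, 0.001]
ft_force: [-1.1, -1.3, 4.8]
grip_width: 0.0076
grip_force: 49.9
```

Emit:
arm_command([
  [-1,0,0,0.1,0],
  [-1,0,0,0.2,0],
  [-1,0,0,0.3,0],
  [-1,0,0,0.5,0],
  [-1,0,0,0.75,0],
  [-1,0,0,0.95,0],
  [-1,0,0,0.95,0],
  [-1,0,0,0.95,0],
])

```text
time_s: 4.65
tcp_pos: [0.5529, -0.035, 0.2734]
eef_rot: [-2.001, -2.421, 0.001]
ft_force: [0.1, -0.0, -2.8]
grip_width: 0.0079
grip_force: 48.9
```

Emit:
arm_command([
  [-1,-0.2,0.15,0,0],
  [-1,-0.45,0.4,0,-0.1],
  [-1,-0.653,0.7,0,-0.25],
  [-1,-0.653,0.95,0,-0.25],
  [-1,-0.653,0.95,0,-0.25],
])

```text
time_s: 5.28
tcp_pos: [0.4541, 0.1093, 0.2729]
eef_rot: [-2.151, -2.288, 0.002]
ft_force: [0.2, -0.2, -2.5]
grip_width: 0.0075
grip_force: 50.1
```

Emit:
arm_command([
  [-1,0,0.2,0,0],
  [-1,0,0.5,0,0],
  [-1,0,0.8,0,0],
  [-1,0,1,0,0],
  [-1,0,1,0,0],
  [-1,0,1,0,0],
])

```text
time_s: 6.02
tcp_pos: [0.455, 0.2566, 0.2734]
eef_rot: [-2.156, -2.285, 0.003]
ft_force: [-0.6, 0.2, -1.6]
grip_width: 0.0075
grip_force: 50.1
```

Emit:
arm_command([
  [-1,0,0.1,0,0],
  [-1,0,0.167,-0.05,0],
  [-1,0,0.167,-0.1,0],
  [-1,0,0.167,-0.1,0],
  [-1,0,0.167,-0.1,0],
])

```text
time_s: 6.65
tcp_pos: [0.4549, 0.2823, 0.2593]
eef_rot: [2.156, 2.285, -0.0]
ft_force: [-0.6, -1.1, -1.3]
grip_width: 0.0069
grip_force: 50.1
```

```bash
python3 - <<'E'
from h import *
st=status.observe();a,S=shot('scene');b,D=shot('side');w,W=shot('wrist')
print(st['tcp_pos'],st['time_s'])
e=np.array(st['tcp_pos'])-[0,0,.04]
print('eye proj',proj(S,e),proj(D,e))
for p in [(.5015,.283,.1850),(.543,.2845,.15)]:print(proj(S,p),proj(D,p),proj(W,p))
c1=cv2.resize(a[110:230,340:460],None,fx=3.3,fy=3.3,interpolation=cv2.INTER_CUBIC)
c2=cv2.resize(b[110:230,200:320],None,fx=3.3,fy=3.3,interpolation=cv2.INTER_CUBIC)
cv2.imwrite('pics/p1.png',np.hstack([c1,c2])[:,:,::-1]); cv2.imwrite('pics/w2.png',w[:,:,::-1])
E
```

```text
[0.45494793 0.28234588 0.25929333] 6.65
eye proj [394.23202328 121.86086346] [223.72736621 137.99034772]
[404.85936621 144.65882143] [238.25403562 143.848237  ] [349.8833896  216.69343529]
[414.0478541  165.55401735] [250.4714816  149.85664606] [394.68937058 203.71466867]
```

View pics/p1.png

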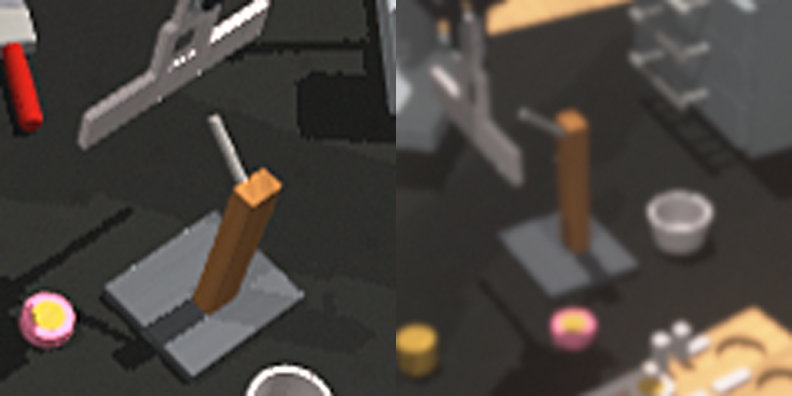

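The left panel (scene) shows the gate held upright, its window near (182,55) in the crop, in front of the peg tip at (215,119). The right panel (side) has the peg tip at (522,112), matching the model.

Emit:
arm_command([
  [-1,0,0.005,0.027,0],
  [-1,0.1,0.005,-0.057,0],
  [-1,0.2,0.005,-0.141,0],
  [-1,0.3,0.005,-0.225,0],
  [-1,0.3,0.005,-0.225,0],
  [-1,0.3,0.005,-0.225,0],
])

```text
time_s: 7.55
tcp_pos: [0.5, 0.2832, 0.2254]
eef_rot: [-2.156, -2.285, 0.001]
ft_force: [-0.1, -0.5, -1.8]
grip_width: 0.0075
grip_force: 50.1
```

```bash
python3 - <<'E'
from h import *
st=status.observe();a,S=shot('scene');b,D=shot('side')
print(st['tcp_pos'],st['time_s'])
c1=cv2.resize(a[110:180,360:440],None,fx=4.9,fy=4.9,interpolation=cv2.INTER_CUBIC)
c2=cv2.resize(b[110:180,200:280],None,fx=4.9,fy=4.9,interpolation=cv2.INTER_CUBIC)
cv2.imwrite('pics/p2.png',np.hstack([c1,c2])[:,:,::-1])
E
```

```text
[0.4999625  0.28321876 0.22538102] 7.55
```

View pics/p2.png

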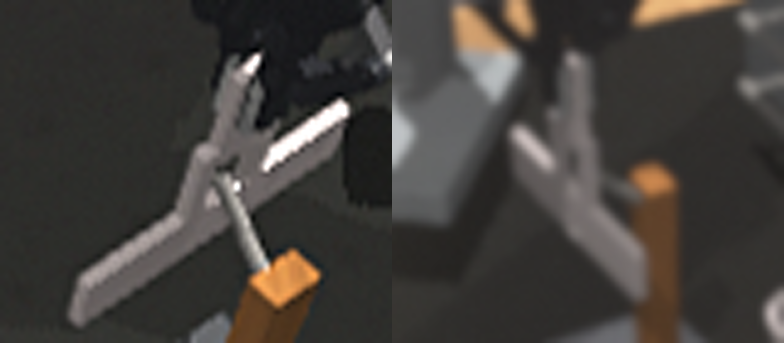

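The left panel shows the peg's tip at (222,180) inside the window, roughly centred. I'll slide on down.

Emit:
arm_command([
  [-1,0.08,0.003,-0.067,0],
  [-1,0.187,0.005,-0.157,0],
  [-1,0.187,0.005,-0.157,0],
  [-1,0.187,0.005,-0.185,0],
  [-1,0.187,0.005,-0.2,0],
  [-1,0.187,0.005,-0.2,0],
])

```text
time_s: 8.4
tcp_pos: [0.5278, 0.2841, 0.1955]
eef_rot: [2.155, 2.286, 0.0]
ft_force: [-0.4, 0.5, -1.9]
grip_width: 0.0075
grip_force: 50.1
```

Emit:
arm_command([
  [-0.7,0,0,-0.007,0],
  [-0.6,0,0,-0.007,0],
  [-0.4,0,0,-0.007,0],
  [-0.2,0,0,-0.007,0],
  [-0.2,0,0,-0.007,0],
  [-0.2,0,0.0,0.2,0],
  [-0.2,0,0,0.6,0],
  [-0.2,0,0,0.6,0],
])

```text
time_s: 9.4
tcp_pos: [0.529, 0.2846, 0.2908]
eef_rot: [2.154, 2.284, 0.012]
ft_force: [-0.1, 0.5, -0.8]
grip_width: 0.034
grip_force: 0.0
```

```bash
python3 - <<'E'
from h import *
st=status.observe();a,S=shot('scene');b,D=shot('side')
print(st['tcp_pos'],st['time_s'],st['ft_force'])
c1=cv2.resize(a[110:190,360:440],None,fx=4.9,fy=4.9,interpolation=cv2.INTER_CUBIC)
c2=cv2.resize(b[110:190,200:280],None,fx=4.9,fy=4.9,interpolation=cv2.INTER_CUBIC)
cv2.imwrite('pics/p3.png',np.hstack([c1,c2])[:,:,::-1])
E
```

```text
[0.52898621 0.2845853  0.29077744] 9.4 [-0.12297056  0.46327557 -0.75624581]
```

View pics/p3.png

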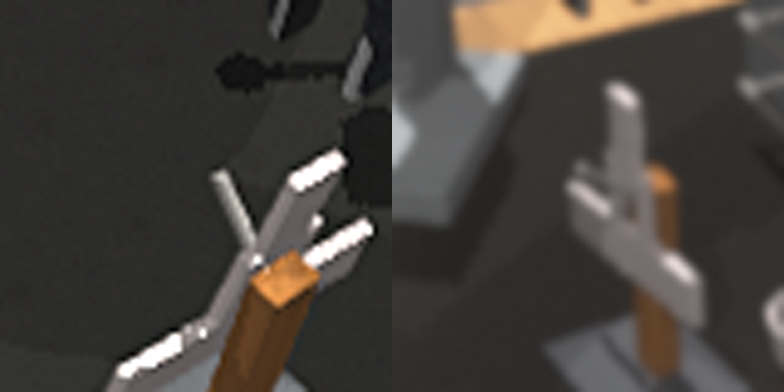

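The gate hangs by its window on the peg, against the post, and the fingers are clear. Next I'll turn the tool across the grooves and shut the fingers to use as a pusher.

Emit:
arm_command([
  [-0.2,-0.2,-0.1,0,-0.25],
  [-1,-0.4,-0.5,0,-0.5],
  [-1,-0.513,-0.95,0,-0.9],
  [-1,-0.513,-0.95,0,-0.95],
  [-1,-0.513,-0.95,0,-0.95],
])

```text
time_s: 10.12
tcp_pos: [0.4509, 0.1411, 0.2848]
eef_rot: [-2.652, -1.684, 0.001]
ft_force: [-0.2, 0.2, -0.5]
grip_width: -0.0001
grip_force: 0.0
```

Emit:
arm_command([
  [-1,0,-0.3,-0.2,-0.3],
  [-1,0,-0.6,-0.4,-0.6],
  [-1,0,-0.937,-0.8,-0.9],
  [-1,0,-0.937,-0.8,-0.95],
  [-1,0,-0.937,-0.8,-0.95],
])

```text
time_s: 10.75
tcp_pos: [0.4512, 0.0015, 0.1648]
eef_rot: [-2.983, -0.983, 0.002]
ft_force: [0.3, 0.3, 0.5]
grip_width: -0.0001
grip_force: 0.0
```

Emit:
arm_command([
  [-1,0,0,0,-0.3],
  [-1,0,0,0,-0.6],
  [-1,0,0,0,-0.84],
  [-1,0,0,0,-0.84],
  [-1,0,0,0,-0.84],
])

```text
time_s: 11.38
tcp_pos: [0.4517, 0.0019, 0.1662]
eef_rot: [-3.126, -0.313, -0.002]
ft_force: [-0.6, -0.6, 0.0]
grip_width: -0.0001
grip_force: 0.0
```

```bash
cat >> h.py <<'E'
yaw=.195;u=np.array([np.cos(yaw),np.sin(yaw)]);v=np.array([-u[1],u[0]]);b1=np.array([.612,-.0237])
B={0:b1+.056*v,1:b1,2:b1-.056*v}
E
python3 - <<'E'
from h import *
st=status.observe();p=np.array(st['tcp_pos']);M=Ro.from_rotvec(st['eef_rot']).as_matrix()
print(p,np.arctan2(M[1,1],M[0,1])+np.pi/2,st['joints'][5],st['time_s'],st['grip_width'])
w,W=shot('wrist','w3.png')
for k,s in [(0,-.152),(1,-.199),(2,-.183)]:
    q=B[k]+s*u; print(k,q,'shift',(q-p[:2])/.15, (.049-p[2])/.15,'cap px',proj(W,[*(B[k]+(s+.046)*u),.056]))
hsv=cv2.cvtColor(w,cv2.COLOR_RGB2HSV); m=cv2.inRange(hsv,(20,140,140),(32,255,255))
n,l,s,c=cv2.connectedComponentsWithStats(m)
for i in range(1,n):
    if s[i,4]>200: print(s[i,4],c[i],onz(W,c[i],.056), [( (onz(W,c[i],.056)[:2]-B[k])@u).round(4) for k in range(3)], [( (onz(W,c[i],.056)[:2]-B[k])@v).round(4) for k in range(3)])
E
```

```text
[0.45165287 0.00185964 0.16621683] 0.19949538273632528 2.9461149585558664 11.375 -7.132414413260294e-05
0 [0.45202983 0.00178616] shift [ 0.00251303 -0.00048992] -0.7814455374194322 cap px [281.08817693 139.88637632]
1 [ 0.41677151 -0.06225954] shift [-0.2325424  -0.42746123] -0.7814455374194322 cap px [353.26311628 201.75835959]
2 [ 0.4433192  -0.11409795] shift [-0.05555781 -0.7730506 ] -0.7814455374194322 cap px [427.98458209 181.80530151]
759 [ 98.90513834 100.83267457] [0.49854915 0.14390593 0.056     ] [np.float64(-0.0788), np.float64(-0.0788), np.float64(-0.0788)] [np.float64(0.1304), np.float64(0.1864), np.float64(0.2424)]
923 [281.12026002 139.46587216] [0.49746197 0.01073661 0.056     ] [np.float64(-0.1057), np.float64(-0.1057), np.float64(-0.1057)] [np.float64(-0.0), np.float64(0.056), np.float64(0.112)]
534 [428.32397004 177.79962547] [ 0.49146988 -0.10446683  0.056     ] [np.float64(-0.1339), np.float64(-0.1339), np.float64(-0.1339)] [np.float64(-0.1119), np.float64(-0.0559), np.float64(0.0001)]
388 [353.09793814 195.93556701] [ 0.46638092 -0.05203876  0.056     ] [np.float64(-0.1484), np.float64(-0.1484), np.float64(-0.1484)] [np.float64(-0.0556), np.float64(0.0004), np.float64(0.0564)]
1063 [ 46.27939793 260.5710254 ] [0.36409698 0.17948281 0.056     ] [np.float64(-0.2038), np.float64(-0.2038), np.float64(-0.2038)] [np.float64(0.1914), np.float64(0.2474), np.float64(0.3034)]
```

Emit:
arm_command([
  [-1,0,0,-0.4,0],
  [-1,0,0,-0.75,0],
  [-1,0,0,-0.78,0],
  [-1,0.05,0.01,-0.78,0],
  [-1,0.1,0.02,-0.78,0],
  [-1,0.15,0.03,-0.78,0],
  [-1,0.2,0.04,-0.78,0],
  [-1,0.25,0.05,-0.78,0],
  [-1,0.3,0.06,-0.78,0],
  [-1,0.35,0.07,-0.78,0],
  [-1,0.4,0.08,-0.78,0],
  [-1,0.4,0.08,-0.78,0],
])

```text
time_s: 12.92
tcp_pos: [0.5115, 0.0131, 0.0483]
eef_rot: [-3.127, -0.305, 0.0]
ft_force: [-0.5, -0.8, 0.5]
grip_width: -0.0002
grip_force: 0.0
```

Emit:
arm_command([
  [-1,0.05,0.01,0,0],
  [-1,0.1,0.02,0,0],
  [-1,0.15,0.03,0,0],
  [-1,0.2,0.04,0,0],
  [-1,0.25,0.05,0,0],
  [-1,0.3,0.06,0,0],
  [-1,0.34,0.067,0,0],
  [-1,0.38,0.075,0,0],
  [-1,0.41,0.08,0,0],
  [-1,0.41,0.08,0,0],
  [-1,0.41,0.08,0,0],
])

```text
time_s: 14.3
tcp_pos: [0.5725, 0.025, 0.0484]
eef_rot: [-3.127, -0.305, 0.0]
ft_force: [0.6, -0.4, 0.4]
grip_width: -0.0001
grip_force: 0.0
```

```bash
cat > caps.py <<'E'
from h import *
st=status.observe(); print(st['time_s'],np.round(st['tcp_pos'],4),np.round(st['ft_force'],1))
for nm in ['scene','side']:
    w,W=shot(nm,f"{nm}_{st['time_s']:.1f}.png"); hsv=cv2.cvtColor(w,cv2.COLOR_RGB2HSV); m=cv2.inRange(hsv,(20,110,120),(33,255,255))
    n,l,s,c=cv2.connectedComponentsWithStats(m)
    for k in range(3):
        for i in range(1,n):
            if s[i,4]<15: continue
            for z in (.046,.056):
                q=onz(W,c[i],z)[:2]-B[k]
                if abs(q@v)<.015 and abs(q@u)<.19 and s[i,4]<160: print(nm,k,s[i,4],z,(q@u).round(4),(q@v).round(4))
E
python3 caps.py
```

```text
14.3 [0.5725 0.025  0.0484] [ 0.6 -0.4  0.4]
scene 0 70 0.046 0.001 0.0023
scene 0 70 0.056 0.0033 -0.0018
scene 1 70 0.046 -0.157 0.007
scene 1 70 0.056 -0.1531 0.0034
scene 2 81 0.046 -0.141 0.0066
scene 2 81 0.056 -0.1373 0.0035
side 1 25 0.046 -0.1473 0.0129
side 1 25 0.056 -0.1538 0.005
side 2 27 0.046 -0.1312 0.0125
side 2 27 0.056 -0.1379 0.0052
```

Emit:
arm_command([
  [-1,0,0,0.25,0],
  [-1,-0.1,-0.05,0.7,0],
  [-1,-0.5,-0.3,0.75,0],
  [-1,-0.9,-0.5,0.75,0],
  [-1,-1,-0.577,0.75,0],
  [-1,-1,-0.577,0.75,0],
])

```text
time_s: 15.15
tcp_pos: [0.4213, -0.0624, 0.1617]
eef_rot: [3.126, 0.302, 0.003]
ft_force: [0.1, -0.4, 0.6]
grip_width: -0.0002
grip_force: 0.0
```

```bash
python3 caps.py; python3 - <<'E'
from h import *
st=status.observe()
w,W=shot('wrist','w4.png')
print(st['tcp_pos'],[proj(W,[*B[k],.046]) for k in range(3)])
hsv=cv2.cvtColor(w,cv2.COLOR_RGB2HSV); m=cv2.inRange(hsv,(20,140,140),(32,255,255))
n,l,s,c=cv2.connectedComponentsWithStats(m)
for i in range(1,n):
    if s[i,4]>100: print(s[i],c[i],[((onz(W,c[i],z)[:2]-b1)@np.stack([u,v],1)).round(4) for z in (.046,.056)])
E
```

```text
15.15 [ 0.4213 -0.0624  0.1617] [ 0.1 -0.4  0.6]
scene 0 83 0.046 0.0012 0.0022
scene 0 83 0.056 0.0035 -0.0019
scene 0 40 0.046 0.0379 0.0075
scene 0 40 0.056 0.0399 0.0034
scene 0 22 0.046 0.039 -0.01
scene 0 22 0.056 0.041 -0.014
scene 1 73 0.046 -0.1566 0.0067
scene 1 73 0.056 -0.1527 0.0031
scene 2 82 0.046 -0.1411 0.0066
scene 2 82 0.056 -0.1374 0.0035
side 0 21 0.046 0.0001 0.004
side 0 21 0.056 -0.0081 -0.0044
side 1 25 0.046 -0.1473 0.0129
side 1 25 0.056 -0.1538 0.005
side 2 27 0.046 -0.1312 0.0125
side 2 27 0.056 -0.1379 0.0052
[ 0.42284244 -0.06159053  0.16127536] [array([191.22503541, -93.57223975]), array([279.21263871, -93.90333375]), array([367.21923826, -93.89788382])]
[  0  31  32  35 879] [15.52673493 48.08532423] [array([-0.0827,  0.1857]), array([-0.0843,  0.1785])]
[340 110  36  36 997] [357.41223671 127.8004012 ] [array([-0.1382, -0.0577]), array([-0.1376, -0.0555])]
[262 133  35  35 943] [279.04878049 150.26935313] [array([-0.1548,  0.0006]), array([-0.1535,  0.0005])]
[182 246  27  25 527] [194.9943074  257.60531309] [array([-0.243 ,  0.0705]), array([-0.2384,  0.0677])]
```

Both views agree cap0 is down: at z=46 mm they give the same spot, within 1 mm of the bore centre. Now cap1.

Emit:
arm_command([
  [-1,0,0,-0.4,0],
  [-1,0,0,-0.73,0],
  [-1,0,0,-0.75,0],
  [-1,0.05,0.01,-0.75,0],
  [-1,0.12,0.024,-0.75,0],
  [-1,0.2,0.04,-0.75,0],
  [-1,0.27,0.053,-0.75,0],
  [-1,0.34,0.067,-0.75,0],
  [-1,0.41,0.081,-0.75,0],
  [-1,0.48,0.095,-0.75,0],
  [-1,0.55,0.109,-0.75,0],
  [-1,0.6,0.119,-0.75,0],
])

```text
time_s: 16.8
tcp_pos: [0.5132, -0.0435, 0.0484]
eef_rot: [-3.127, -0.305, 0.0]
ft_force: [0.2, 0.3, -0.4]
grip_width: 0.0004
grip_force: 0.2
```

Emit:
arm_command([
  [-1,0.05,0.01,0,0],
  [-1,0.1,0.02,0,0],
  [-1,0.15,0.03,0,0],
  [-1,0.2,0.04,0,0],
  [-1,0.25,0.05,0,0],
  [-1,0.3,0.06,0,0],
  [-1,0.35,0.069,0,0],
  [-1,0.4,0.079,0,0],
  [-1,0.44,0.087,0,0],
  [-1,0.477,0.094,0,0],
  [-1,0.477,0.094,0,0],
  [-1,0.477,0.094,0,0],
])

```text
time_s: 18.3
tcp_pos: [0.584, -0.0296, 0.0484]
eef_rot: [3.127, 0.305, -0.0]
ft_force: [0.1, 0.0, -0.4]
grip_width: -0.0002
grip_force: 0.0
```

Emit:
arm_command([
  [-1,0,0,0.25,0],
  [-1,-0.1,-0.05,0.7,0],
  [-1,-0.5,-0.3,0.75,0],
  [-1,-0.88,-0.49,0.75,0],
  [-1,-0.9,-0.55,0.75,0],
  [-1,-0.9,-0.55,0.75,0],
])

```text
time_s: 19.05
tcp_pos: [0.4488, -0.1128, 0.1614]
eef_rot: [3.127, 0.302, 0.002]
ft_force: [-0.2, 0.3, 0.2]
grip_width: 0.0001
grip_force: 0.0
```

```bash
python3 caps.py; python3 -c "
from h import *
p=np.array(status.observe()['tcp_pos'])[:2]-B[2];print(p@u,p@v)"
```

```text
19.05 [ 0.4488 -0.1128  0.1614] [-0.2  0.3  0.2]
scene 0 74 0.046 0.0007 0.0025
scene 0 74 0.056 0.0031 -0.0016
scene 1 81 0.046 0.0015 0.002
scene 1 81 0.056 0.0038 -0.0016
scene 2 81 0.046 -0.1411 0.0065
scene 2 81 0.056 -0.1375 0.0034
side 1 17 0.046 0.0015 0.0028
side 1 17 0.056 -0.0067 -0.005
side 2 29 0.046 -0.1308 0.0129
side 2 29 0.056 -0.1375 0.0056
-0.17625713189860598 0.000856938261426814
```

Emit:
arm_command([
  [-1,0,0,-0.4,0],
  [-1,0,0,-0.73,0],
  [-1,0,0,-0.75,0],
  [-1,0.04,0.008,-0.75,0],
  [-1,0.1,0.02,-0.75,0],
  [-1,0.16,0.032,-0.75,0],
  [-1,0.22,0.044,-0.75,0],
  [-1,0.28,0.055,-0.75,0],
  [-1,0.34,0.067,-0.75,0],
  [-1,0.4,0.079,-0.75,0],
  [-1,0.46,0.091,-0.75,0],
  [-1,0.5,0.099,-0.75,0],
])

```text
time_s: 20.65
tcp_pos: [0.5247, -0.0971, 0.0484]
eef_rot: [-3.127, -0.305, 0.0]
ft_force: [-0.1, -0.4, -0.1]
grip_width: 0.0003
grip_force: 0.2
```

Emit:
arm_command([
  [-1,0.05,0.01,0,0],
  [-1,0.1,0.02,0,0],
  [-1,0.15,0.03,0,0],
  [-1,0.2,0.04,0,0],
  [-1,0.25,0.05,0,0],
  [-1,0.3,0.06,0,0],
  [-1,0.35,0.069,0,0],
  [-1,0.4,0.079,0,0],
  [-1,0.44,0.087,0,0],
  [-1,0.463,0.092,0,0],
  [-1,0.463,0.092,0,0],
  [-1,0.463,0.092,0,0],
])

```text
time_s: 22.15
tcp_pos: [0.5935, -0.0834, 0.0484]
eef_rot: [-3.127, -0.305, 0.0]
ft_force: [0.2, -0.5, -0.0]
grip_width: 0.0001
grip_force: 0.0
```

Emit:
arm_command([
  [-1,0,0,0.25,0],
  [-1,-0.1,0,0.7,0],
  [-1,-0.5,0,0.95,0],
  [-1,-0.9,0,0.95,0],
  [-1,-0.9,0,0.95,0],
  [-1,-0.9,0,0.95,0],
])

```text
time_s: 22.9
tcp_pos: [0.4587, -0.0835, 0.1915]
eef_rot: [3.126, 0.305, 0.003]
ft_force: [0.2, 0.7, 0.8]
grip_width: -0.0001
grip_force: 0.0
```

```bash
python3 caps.py; python3 - <<'E'
from h import *
a,_=shot('scene')
cv2.imwrite('pics/fin.png',cv2.resize(a[130:320,225:445],None,fx=3,fy=3,interpolation=cv2.INTER_CUBIC)[:,:,::-1])
E
```

```text
22.9 [ 0.4587 -0.0835  0.1915] [0.2 0.7 0.8]
scene 0 75 0.046 0.0012 0.0026
scene 0 75 0.056 0.0035 -0.0015
scene 1 84 0.046 0.0013 0.0023
scene 1 84 0.056 0.0036 -0.0012
scene 2 90 0.046 -0.0004 0.0025
scene 2 90 0.056 0.002 -0.0006
side 1 22 0.046 0.0006 0.0048
side 1 22 0.056 -0.0076 -0.003
side 2 25 0.046 -0.0014 0.0043
side 2 25 0.056 -0.0095 -0.0029
```

View pics/fin.png

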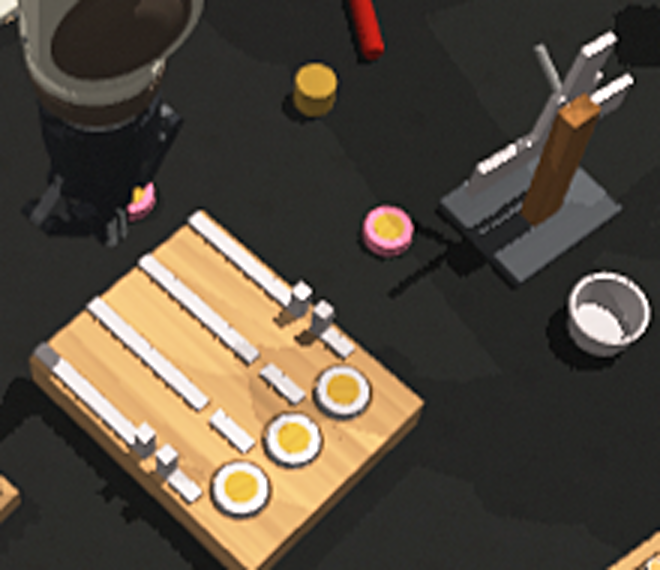

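The final crop shows all three caps centred in their bores at (343,390), (293,440) and (240,488), and the gate hanging at the peg near (570,100).

```bash
python3 -c "
from cell import ctrl; print(ctrl.job_done())"
```

```text
the job is handed in; nothing more can be done
None
```

I hung the gate on the peg by its window, slid all three caps into their bores, and handed the job in at about 23 s; the final picture shows everything in place, but the hand-in gave no verdict.

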